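# Release the deburred tube and hold the brush hood open

### The arm

A 6-joint arm with a two-finger parallel gripper is mounted at the origin on the work surface. World frame = base frame: x ahead of the robot, y to its left, z up, the work surface at z = 0. Lengths are in m, angles in rad, forces in N, time in s.
With the tool pointing down it reaches from about 0.25 to 0.775 m from the base axis. Payload 4 kg.
Tool frame: the origin (TCP) lies at the centre of the arm's flange, where the gripper is bolted on; the fingertips stand 199 mm ahead of it and the grasp point (between the pads) lies 180 mm ahead of it (robot.tcp_to_tips is the distance from the TCP to the fingertips, in m); z points along the fingers, y is the line along which they close (so a half turn about z gives the same grasp; the last joint's range is limited). The gripper opens to 94 mm and grips with 3 to 60 N. Pads are 16 mm wide; open, the fingers measure 119 mm over their backs; the gripper's body (75 mm by 177 mm) begins 78 mm behind the grasp point.
Start: joints at [-0.103, 0.087, 1.371, -0, 1.684, -0.103], TCP at [0.55, -0, 0.405] pointing down, gripper open.
Joint ranges: [-3.1, 3.1], [-0.76, 2.03], [0.27, 2.55], [-1.08, 4.22], [0.17, 2.65], [-2.57, 2.57]. Speed limits (rad/s): [2.79, 2.79, 3.14, 3.14, 3.14, 3.14].

### API

Orientations are given as [roll, pitch, yaw] about the fixed x, y, z axes, in that order (R = Rz(yaw) Ry(pitch) Rx(roll)).
In Python, from bench import telemetry, snapshot, ticket, robot gives the robot as it stands.
- The arm moves only by the tool apply_moves, never from a script. Its argument "moves" is a list that holds one entry, the list of rows, each a list of 5 numbers: the shift along the tool's x, y, z in units of 50 mm (1.0 is 50 mm), then the turn about the tool's z in units of 10 degrees (1.0 is 10 degrees), then the closure, from 0 (fully open) to 1 (shut). A call has 1 to 10 rows; each row is the pose to reach, as a shift and turn from the pose commanded when the call began, along the tool's axes at that moment; what a row does not reach only later rows make up. A row lasts 1/8 s, in which the tool goes at most 62.5 mm and 10.7 degrees, less where a joint would pass 70% of its speed; a pose out of reach is approached as far as the arm can. A call with a gripper value outside its range is refused whole. The fingers move at their own pace and stop on an object; the grip force is fixed at half the most. Time passes only in rows, so rows that repeat a pose let the fingers close. It gives the time, the measured TCP pose, the force, the opening and the grip force at its end, in the units of the state.
- telemetry.get_obs(): the state, without advancing time (a new reading comes with each control period).
- snapshot(name): name is "scene" or "side" or "wrist"; returns a dict with "image" (420x560x3 uint8, red, green, blue), "fovy" (degrees; the focal length in pixels is half the picture's height over the tangent of half this angle, whatever the lens; pixels are square), "cx", "cy" (the principal point, pixels), "R" (3x3) and "t" (3): a world point X has camera coordinates R X + t. Camera axes: x right, y down, z forward; pixel columns grow to the right and rows downward; lengths in m; the calibration is good to about 2 mm. A picture is of the moment at which its call begins. There is no depth.
- ticket.close_job(): hands the job in; it is judged then, once.
The state is a dict: "time": time; "joint_positions": joint angles; "qvel": joint speeds; "joint_torque": joint torques, N m; "tool_pos": TCP position; "ee_rot": TCP orientation; "wrist_force": force on the tool from outside, world axes, zero at the start; "wrist_torque": the same for the moment, N m; "width": finger opening in m; "finger_force": force on a finger pad.
Only numpy, scipy, OpenCV 4.12 (cv2) and the standard library are available. Lean on these libraries where they do the work, as an engineer would, in place of code of your own. Each camera call takes 0.05 s, during which the arm holds its last target. There are 200 camera calls.

### The job

The brush has stopped and the tube end is clean: throw the toggle clamp's upright red handle right back, away from the front of the machine, so that the tube is free in its saddle; then lift the yellow hood by its black ball knob and hold it open at 60 degrees so that I can take the tube out. The hood drops shut by itself, so do not let it fall, and finish while you are still holding it up; leave the tube lying in its saddle and everything else on the bench where it is.

Things in the scene. Friction and masses are not known exactly. Their poses are not given: they have to be found in the camera images.
- clamp_handle (a joint): turn of the toggle clamp's handle about clamp_pivot, rad: 0 = upright, locked over centre on the tube (as found); 1.5 = thrown right back against its stop, almost level, pointing away from the front of the machine. It stays where it is left (about 2 N at the grip moves it, some 4 N over the first 0.1 rad, up to dead centre). The clamp's steel bar follows through its link: it swings up and stands at about 77 degrees when the handle is right back.
- clamp_pivot (a point): centre of the pin about which the clamp handle turns. Fixed to the machine, 124 mm above the bench and 98 mm behind the tube's axis. Axes of the machine: x = horizontal, from the front of the machine (operator and robot side) to its back; y = along the tube, the brush spindle, the hood hinge and the clamp pins, from the motor towards the clamp; z = up. The handle goes from z towards x about y.
- clamp_grip (a point): point on the centre line of the clamp handle's red round grip, 85 mm from clamp_pivot. The grip is 19 mm in diameter and runs from 40 to 121 mm from the pivot; below it is an 11 mm steel shank. Its z axis points along the handle towards its tip. When the handle is upright its tip is 246 mm above the bench, and the clamp bar lies level in front of it (towards -x), 128 mm above the bench; on its way back (towards +x) the handle meets nothing but its stop.
- hood (a joint): opening of the yellow hood about its hinge, rad: 0 = shut (as found), 1.047 = 60 degrees, 1.48 = at its back stop. Free hinge without spring or friction; the hood, roughly 0.65 kg, falls shut from every angle (about 5 N at the knob carries it).
- hood_hinge (a point): middle of the hood's hinge line at the back upper edge of the fixed guard, 152 mm above the bench; axes of the machine as for clamp_pivot. The hood opens upward and backward: its front goes from -x towards z about y. The hood is 116 mm wide (y), 158 mm deep (x) and 106 mm high, of sheet steel, its top level when shut.
- hood_knob (a point): centre of the black ball knob, 32 mm in diameter, on an 11 mm stem on top of the hood. It turns with the hood: shut, it lies 106 mm in front of the hinge line (-x) and 38 mm above it, so 190 mm above the bench and 38 mm above the hood's top plate. The highest thing within 90 mm beside it is the hood itself; the clamp is 140 mm away along y.
- saddle (a point): fixed point of the machine on the tube's axis over the middle of the V saddle, 85 mm above the bench; axes of the machine. It lies 78 mm in front of the hood hinge and 140 mm beside it (+y).
- tube_mid (a point): middle of the bright exhaust tube that lies in the V saddle with its end under the hood: 50 mm diameter, 230 mm long, loose, its length along its y axis. It must stay in the saddle, its axis 85 mm above the bench.
- stub_a (a point): bystander: bright tube stub standing on end, 54 mm diameter, 150 mm high; point half-way up
- stub_b (a point): bystander: grey tube stub standing on end, 64 mm diameter, 110 mm high; point half-way up
- flange (a point): bystander: dark two-bolt exhaust flange lying flat, 75 x 125 x 9 mm; its centre
- hammer: bystander: hammer lying down, 260 mm long, wooden handle
- wrench: bystander: steel wrench lying down, 220 mm long
- spray (a point): bystander: red spray can, 60 mm diameter, 190 mm high; point half-way up
- square: bystander: small try square lying flat, stock 100 mm, blade 150 mm
Mind the look-alikes: they are no part of the job. What is shaped like the part that bears tube_mid but green is not meant.

How it is judged:
By the outcome, as a careful person would: the job done as asked, in the order asked, and still so for the second after the job is handed in, while the arm keeps its last pose, push and grip.
It also fails if it takes over 54 s, if anything falls off the work surface, if the arm or the gripper's body presses on something with over 40 N, if the wrist force passes 120 N, or if a joint passes its speed limit or range.

## Working session

There is one attempt and no reset: what is moved stays moved. The work goes in short steps, Python scripts to look and compute and a tool call to move; the robot and the scene stay as the last step left them, time stands still between calls to the robot, and variables do not carry over. Pictures are saved under pics/ and viewed, at most 10 in all, crops included, and the job is handed in when it is done.

Besides the shell and the picture viewer there is one more tool, called after ">>>" in YAML: its name, and indented under it one key for each argument. apply_moves: Moves the arm, as the interface text tells. Its arguments: {"type":"object","properties":{"moves":{"type":"array","items":{"type":"array","items":{"type":"array","items":{"type":"number"}}}}},"required":["moves"]}

```bash
mkdir -p pics
cat > h.py <<'E'
import numpy as np, cv2
from bench import telemetry, snapshot, ticket, robot
def snap(n,f=None):
    s=snapshot(n)
    if f: cv2.imwrite('pics/'+f,cv2.cvtColor(s['image'],cv2.COLOR_RGB2BGR))
    np.savez('pics/%s.npz'%n,**{k:np.array(v) for k,v in s.items()})
    return s
def ray(s,u,v):
    f=210/np.tan(np.radians(float(s['fovy']))/2)
    R=np.array(s['R']);t=np.array(s['t'])
    d=R.T@np.array([(u-s['cx'])/f,(v-s['cy'])/f,1.]); return -R.T@t,d/np.linalg.norm(d)
def plane(s,u,v,z):
    o,d=ray(s,u,v); return o+d*(z-o[2])/d[2]
def proj(s,X):
    f=210/np.tan(np.radians(float(s['fovy']))/2)
    c=np.array(s['R'])@np.array(X)+np.array(s['t']); return np.array([s['cx']+f*c[0]/c[2],s['cy']+f*c[1]/c[2]])
def tri(*rs):
    A=sum(np.eye(3)-np.outer(d,d) for o,d in rs); b=sum((np.eye(3)-np.outer(d,d))@o for o,d in rs)
    X=np.linalg.solve(A,b); return X,[np.linalg.norm(np.cross(X-o,d)) for o,d in rs]
E
python3 - <<'E'
from h import *
a=[snap(n)['image'] for n in('scene','side')]
for n,i in zip(('scene','side'),a): cv2.imwrite(f'pics/{n}0.png',cv2.cvtColor(i,cv2.COLOR_RGB2BGR))
o=telemetry.get_obs();print(o['tool_pos'],o['ee_rot'],o['time'],o['width'])
E
```

```text
[5.49910334e-01 7.01484985e-06 4.03614689e-01] [-3.13962578e+00 -1.71687764e-04  1.57081440e+00] 0.1 0.09390775309713768
```

View pics/scene0.png

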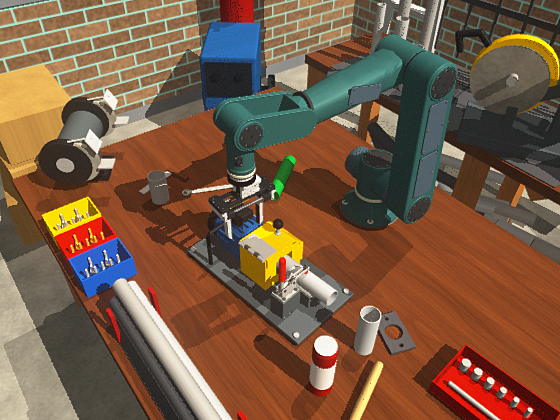

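View pics/side0.png

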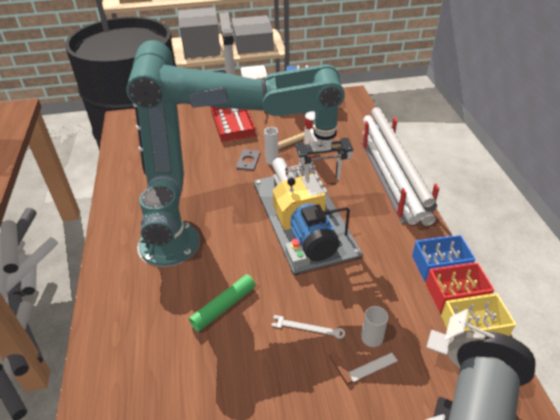

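Run:
```python
from h import *
a=cv2.imread('pics/scene0.png')[185:335,180:360]; b=cv2.imread('pics/side0.png')[120:270,240:360]
k=cv2.INTER_CUBIC
cv2.imwrite('pics/c0.png',np.hstack([cv2.resize(a,None,fx=2.6,fy=4*.65,interpolation=k),cv2.resize(b,None,fx=2.6,fy=2.6,interpolation=k)]))
for n in('scene','side'):
    s=np.load(f'pics/{n}.npz');im=s['image'];hsv=cv2.cvtColor(im,cv2.COLOR_RGB2HSV)
    for nm,m in(('red',((hsv[...,0]<6)|(hsv[...,0]>174))&(hsv[...,1]>170)&(hsv[...,2]>80)),('yel',(abs(hsv[...,0].astype(int)-25)<5)&(hsv[...,1]>180)&(hsv[...,2]>110))):
        c,l,st,ce=cv2.connectedComponentsWithStats(m.astype('uint8'))
        print(n,nm,[(list(st[i]),ce[i].round(1).tolist()) for i in range(1,c) if st[i,4]>15])
    print(s['R'].round(3).tolist(),(-s['R'].T@s['t']).round(3),s['fovy'])
```

```text
scene red [([np.int32(223), np.int32(0), np.int32(31), np.int32(23), np.int32(602)], [239.1, 10.7]), ([np.int32(55), np.int32(216), np.int32(62), np.int32(52), np.int32(1178)], [84.0, 237.0]), ([np.int32(279), np.int32(257), np.int32(7), np.int32(25), np.int32(158)], [282.0, 269.3]), ([np.int32(148), np.int32(286), np.int32(14), np.int32(32), np.int32(126)], [154.7, 299.7]), ([np.int32(106), np.int32(308), np.int32(17), np.int32(35), np.int32(161)], [114.1, 323.8]), ([np.int32(432), np.int32(344), np.int32(128), np.int32(76), np.int32(2919)], [482.8, 390.2]), ([np.int32(314), np.int32(350), np.int32(24), np.int32(19), np.int32(239)], [325.5, 360.2]), ([np.int32(429), np.int32(385), np.int32(10), np.int32(10), np.int32(35)], [433.3, 389.4]), ([np.int32(311), np.int32(386), np.int32(21), np.int32(11), np.int32(116)], [321.2, 391.8]), ([np.int32(437), np.int32(395), np.int32(13), np.int32(12), np.int32(25)], [443.4, 400.4]), ([np.int32(237), np.int32(410), np.int32(11), np.int32(10), np.int32(56)], [241.5, 415.2])]
scene yel [([np.int32(473), np.int32(34), np.int32(87), np.int32(53), np
[... 584 characters left out ...]
32(38)], [214.8, 112.4]), ([np.int32(224), np.int32(110), np.int32(6), np.int32(4), np.int32(17)], [226.5, 111.3]), ([np.int32(306), np.int32(121), np.int32(5), np.int32(7), np.int32(25)], [308.2, 123.6]), ([np.int32(219), np.int32(122), np.int32(36), np.int32(18), np.int32(190)], [238.9, 133.5]), ([np.int32(434), np.int32(187), np.int32(4), np.int32(9), np.int32(18)], [435.1, 190.7]), ([np.int32(399), np.int32(192), np.int32(6), np.int32(20), np.int32(37)], [401.4, 202.5]), ([np.int32(427), np.int32(265), np.int32(66), np.int32(47), np.int32(1274)], [456.9, 283.6])]
side yel []
[[0.986, -0.165, -0.021], [-0.128, -0.672, -0.73], [0.106, 0.722, -0.684]] [ 0.206 -1.264  1.28 ] 45.8238556826125
```

View pics/c0.png

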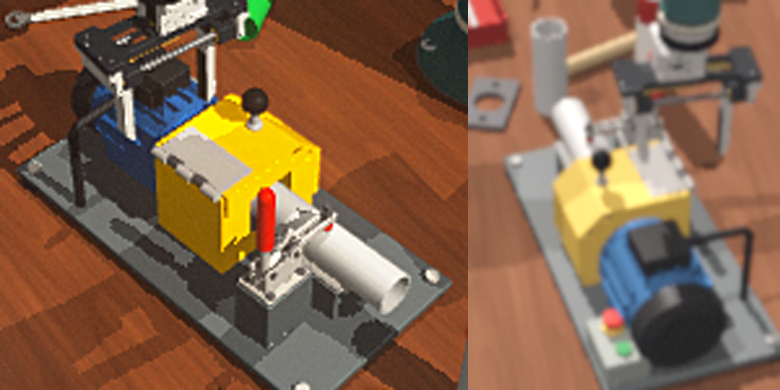

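Run:
```python
from h import *
sc=np.load('pics/scene.npz');sd=np.load('pics/side.npz')
K,e=tri(ray(sc,278.5,224.2),ray(sd,291.2,181.2));print('knob',K,e,plane(sc,278.5,224.2,.19),plane(sd,291.2,181.2,.19))
H=plane(sc,282,269.3,.205);print('grip',H,plane(sc,282.6,257.5,.244))
d=(H-K)[:2];print('d',d,np.hypot(*d),'yaw',np.degrees(np.arctan2(d[1],d[0])-np.arctan2(.14,.126)))
# tube end face centre & base plate corners (scene)
c=lambda x,y:(180+x/2.6,185+y/2.6)
T=plane(sc,*c(397,294),.085);print('tube end',T)
for p in [(20,170),(450,283),(303,388)]: print('plate',plane(sc,*c(*p),.012))
# distances: tube axis through T; machine yaw from T & knob
```

```text
knob [0.44768047 0.03036259 0.18694244] [np.float64(0.0007012968160038111), np.float64(0.0007012968160039311)] [0.44893634 0.03301349 0.19      ] [0.44758537 0.02625971 0.19      ]
grip [0.55680705 0.18847785 0.205     ] [0.55223965 0.183951   0.244     ]
d [0.10912658 0.15811526] 0.19211727168746337 yaw 7.374896413319927
tube end [0.4418472  0.27665722 0.085     ]
plate [ 0.64790781 -0.19334134  0.012     ]
plate [0.33802959 0.26346731 0.012     ]
plate [0.56494446 0.27135208 0.012     ]
```

Run:
```python
from h import *
sd=np.load('pics/side.npz')
for p in[(255,183),(297,269),(360,257)]: print(plane(sd,*p,.012))
s=snap('wrist','w0.png');print((-s['R'].T@s['t']).round(3),s['R'].round(3).tolist(),s['fovy'])
```

```text
[0.34350117 0.25327019 0.012     ]
[ 0.42151149 -0.21385311  0.012     ]
[ 0.64110975 -0.20099421  0.012     ]
[0.55  0.066 0.383] [[1.0, 0.0, -0.002], [0.001, -0.974, 0.225], [-0.002, -0.225, -0.974]] 64.819467440487
```

View pics/w0.png

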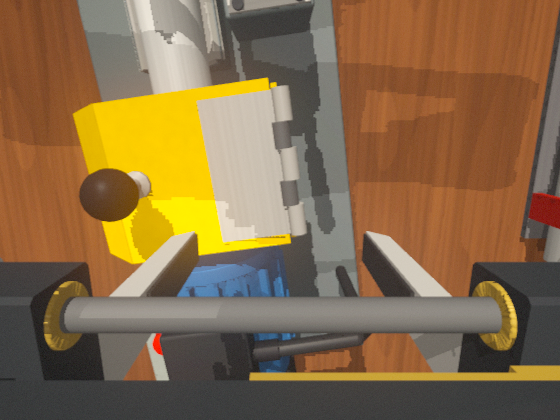

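Run:
```python
from h import *
s=np.load('pics/wrist.npz');sc=np.load('pics/scene.npz');sd=np.load('pics/side.npz')
a,b=plane(s,283,88,.155),plane(s,297,235,.155);d=a-b;print('hinge',a,b,np.hypot(*d[:2]),'yaw',np.degrees(np.arctan2(-d[0],d[1])))
a,b=plane(s,328,45,.012),plane(s,352,218,.012);d=a-b;print('plate',np.degrees(np.arctan2(-d[0],d[1])),a)
K,e=tri(ray(s,110,195),ray(sc,278.5,224.2),ray(sd,291.2,181.2));print(K,e,plane(s,110,195,.19))
```

```text
hinge [0.55152513 0.09306602 0.155     ] [ 0.56185734 -0.00755576  0.155     ] 0.10115085879583943 yaw 5.862787804978188
plate 10.382934614425215 [0.59893467 0.15208382 0.012     ]
[0.4473818  0.0292314  0.18725871] [np.float64(0.0011708513834258532), np.float64(0.0013305215794625063), np.float64(0.0007918945953258574)] [0.4484667  0.02859177 0.19      ]
```

Candidates, scene pixels:
- **Handle:** red upright grip at (282,270). Look-alikes are the red rack posts (155,300) and (114,324), the red/white spray can (322,365), the green handle/tube (286,175) and the red stop button on the motor box. The grip on the clamp is the one.
- **Knob:** black ball at (278,224) on the yellow hood. The wrist view shows it at (110,195) with the hinge at about x=290. Look-alike is the black motor box and bracket.

The machine yaw is about 8°, and the close crop confirms both choices.

>>> apply_moves:
  moves:
    - [[0,0,-1.1,1,1],[0.3,-0.1,-1.1,2,1],[1.0,-0.3,-1.1,3,1],[1.8,-0.5,-1.1,4,1],[2.6,-0.64,-1.1,5,1],[3.3,-0.64,-1.1,6,1],[3.62,-0.64,-1.1,7,1],[3.62,-0.64,-1.1,8,1],[3.62,-0.64,-1.1,8.2,1],[3.62,-0.64,-1.1,8.2,1]]

```text
time: 1.4
tool_pos: [0.518, 0.1808, 0.4594]
ee_rot: [3.142, 0.0, 0.141]
wrist_force: [-0.6, 0.1, -0.4]
width: 0.0006
finger_force: 0.0
```

Run:
```python
from h import *
o=telemetry.get_obs();print(o['tool_pos'],o['ee_rot'],o['time'],o['width'],o['joint_positions'],o['wrist_force'])
s=snap('wrist','w1.png');sc=snap('scene')
for X in [(.553,.186,.124),(.553,.186,.245)]: print(proj(s,X),proj(sc,X))
```

```text
[0.51803523 0.18081298 0.45943957] [3.14150429e+00 4.60071157e-04 1.41275796e-01] 1.4 0.0006172920728399064 [ 2.32488823e-01  8.04814517e-02  1.27045295e+00 -4.72326661e-05
  1.79112446e+00  1.66199902e+00] [-0.55452255  0.09394915 -0.41682281]
[281.09871641 162.36600671] [281.99213308 287.58568605]
[281.48327621 182.05314434] [282.86043283 257.83495861]
```

View pics/w1.png

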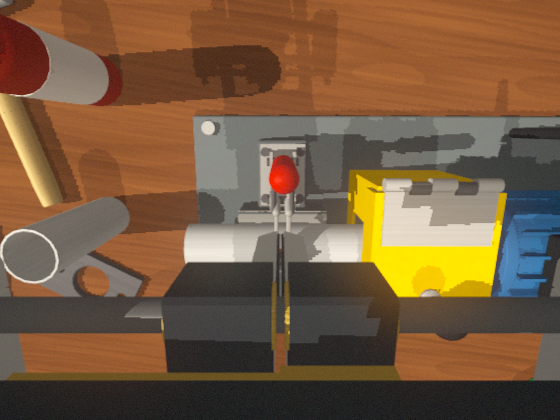

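The plate edge is level in the wrist view, so the yaw is right. The handle tip is at (284,175), about 4 mm further back than predicted. The closed fingers stand in front of it.

>>> apply_moves:
  moves:
    - [[0,0,0.6,0,1],[0,0,1.02,0,1],[0.43,0,1.02,0,1],[0.6,0,1.02,0,1],[0.86,0,1.02,0,1],[1.27,0,1.14,0,1],[1.64,0,1.35,0,1],[1.95,0,1.64,0,1],[2.1,0,1.85,0,1],[2.1,0,1.85,0,1]]

```text
time: 2.75
tool_pos: [0.6225, 0.1956, 0.3663]
ee_rot: [3.142, 0.0, 0.14]
wrist_force: [0.1, 0.4, 0.6]
width: 0.0004
finger_force: 0.0
```

>>> apply_moves:
  moves:
    - [[0.07,0,0.15,0,1],[0.15,0,0.35,0,1],[0.2,0,0.5,0,1],[0.2,0,0.56,0,1],[0.2,0,0.56,0,1]]

```text
time: 3.38
tool_pos: [0.632, 0.197, 0.3394]
ee_rot: [-3.142, -0.001, 0.14]
wrist_force: [0.6, 0.2, 2.0]
width: 0.0001
finger_force: 0.5
```

Run:
```python
from h import *
a=snap('scene')['image'];b=snap('side')['image']
k=cv2.INTER_CUBIC
f=lambda i:cv2.resize(i,None,fx=2.6,fy=2.6,interpolation=k)
cv2.imwrite('pics/c2.png',cv2.cvtColor(np.hstack([f(a[185:335,200:350]),f(b[120:270,230:380])]),cv2.COLOR_RGB2BGR))
```

```text
(no output)
```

View pics/c2.png

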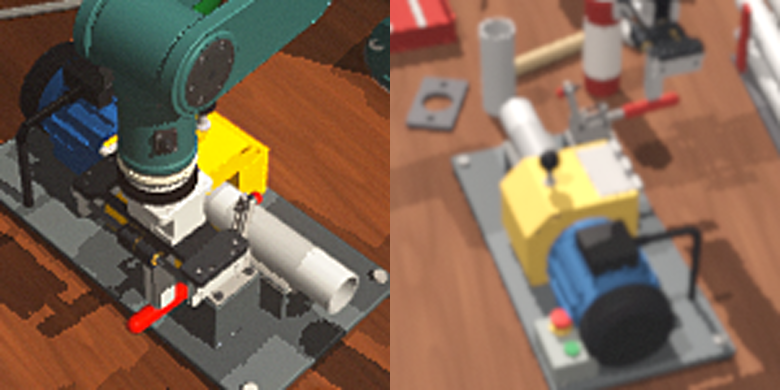

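The handle is almost level and pointing back (scene crop (160,310)), and the bar stands up. The force is only 2 N, so I press on to the stop.

>>> apply_moves:
  moves:
    - [[0,0,0.05,0,1],[0,0,0.05,0,1],[0,0,0.1,0,1],[0,0,0.1,0,1]]

```text
time: 3.98
tool_pos: [0.6316, 0.1969, 0.3387]
ee_rot: [-3.141, -0.004, 0.14]
wrist_force: [-3.0, -0.3, 12.5]
width: 0.0003
finger_force: 6.4
```

Against the stop: 12.5 N with no further travel. Now up and over to the knob.

>>> apply_moves:
  moves:
    - [[0,0,-0.8,0,1],[0,0,-1.8,0,1],[0,0,-2.6,0,0.6],[-0.7,0.5,-2.6,0,0],[-1.5,1.0,-2.6,0,0],[-2.3,1.6,-2.6,0,0],[-3.1,2.2,-2.6,0,0],[-3.8,2.7,-2.6,0,0],[-4.12,2.81,-2.6,0,0],[-4.12,2.81,-2.6,0,0]]

```text
time: 5.22
tool_pos: [0.447, 0.0292, 0.4644]
ee_rot: [-3.141, -0.001, 0.139]
wrist_force: [0.5, -0.1, -0.1]
width: 0.077
finger_force: 0.0
```

Run:
```python
from h import *
o=telemetry.get_obs();print(o['tool_pos'],o['ee_rot'],o['time'],o['width'])
s=snap('wrist','w3.png');snap('scene','s3.png')
print(proj(s,[.4474,.0292,.1875]))
hsv=cv2.cvtColor(s['image'],cv2.COLOR_RGB2HSV)
```

```text
[0.44697574 0.02916656 0.46444532] [-3.14130407e+00 -1.26418203e-03  1.38909938e-01] 5.225 0.07701873535576284
[281.59808782 213.82416528]
```

View pics/w3.png

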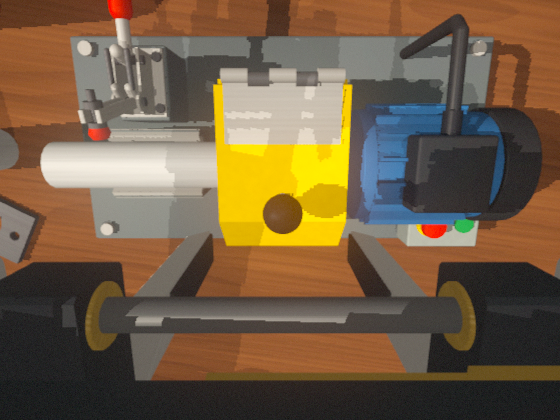

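The knob is at (283,214), as predicted (282,214). The handle points back at (120,10) and the tube is in its saddle. Descend and grip.

>>> apply_moves:
  moves:
    - [[0,0,0.7,0,0],[0,0,1.4,0,0],[0,0,1.9,0,0],[0,0,1.9,0,0],[0,0,1.9,0,1],[0,0,1.9,0,1],[0,0,1.9,0,1],[0,0,1.9,0,1],[0,0,1.9,0,1],[0,0,1.9,0,1]]

```text
time: 6.58
tool_pos: [0.4474, 0.0292, 0.3692]
ee_rot: [3.142, -0.0, 0.14]
wrist_force: [0.2, 0.2, -0.6]
width: 0.0376
finger_force: 0.0
```

Run:
```python
from h import *
s=np.load('pics/wrist.npz')
print('hinge',plane(s,283,76,.152),'front',plane(s,283,244,.152))
for d in range(0,61,10):
    a=np.radians(d);x=-.106*np.cos(a)+.038*np.sin(a)+.106;z=.106*np.sin(a)+.038*np.cos(a)-.038
    print(d,round(x/.05,2),round(-z/.05,2))
```

```text
hinge [0.55554805 0.04317433 0.152     ] front [0.40998939 0.02249745 0.152     ]
0 0.0 -0.0
10 0.16 -0.36
20 0.39 -0.68
30 0.66 -0.96
40 0.98 -1.18
50 1.34 -1.35
60 1.72 -1.46
```

Still closing; wait for the grip.

>>> apply_moves:
  moves:
    - [[0,0,0,0,1],[0,0,0,0,1],[0,0,0,0,1],[0,0,0,0,1]]

```text
time: 7.08
tool_pos: [0.4476, 0.0282, 0.3692]
ee_rot: [3.138, 0.0, 0.138]
wrist_force: [0.3, -5.0, 0.1]
width: 0.0307
finger_force: 30.0
```

>>> apply_moves:
  moves:
    - [[0.03,0.02,-0.1,0,1],[0.08,0.02,-0.18,0,1],[0.16,0.02,-0.36,0,1],[0.27,0.02,-0.53,0,1],[0.39,0.02,-0.68,0,1],[0.39,0.02,-0.68,0,1]]

```text
time: 7.82
tool_pos: [0.4669, 0.0305, 0.4025]
ee_rot: [3.14, 0.004, 0.139]
wrist_force: [-1.5, -5.9, -9.0]
width: 0.0308
finger_force: 30.0
```

Run:
```python
from h import *
a=snap('scene')['image'];b=snap('side')['image']
f=lambda i:cv2.resize(i,None,fx=2.6,fy=2.6,interpolation=cv2.INTER_CUBIC)
cv2.imwrite('pics/c4.png',cv2.cvtColor(np.hstack([f(a[185:335,200:350]),f(b[100:250,230:380])]),cv2.COLOR_RGB2BGR))
```

```text
(no output)
```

View pics/c4.png

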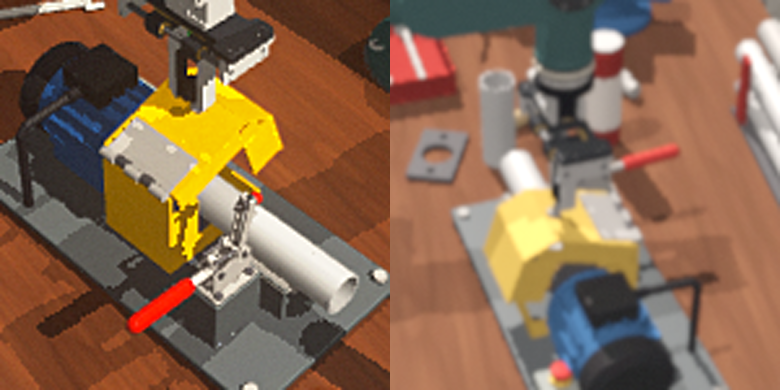

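The hood is rising with the gripper, open about 20°. Continue along the arc.

>>> apply_moves:
  moves:
    - [[0.13,0.02,-0.15,0,1],[0.27,0.02,-0.28,0,1],[0.42,0.02,-0.4,0,1],[0.59,0.02,-0.5,0,1],[0.77,0.02,-0.59,0,1],[0.95,0.02,-0.67,0,1],[1.14,0.02,-0.73,0,1],[1.33,0.02,-0.78,0,1],[1.33,0.02,-0.78,0,1]]

```text
time: 9.05
tool_pos: [0.5333, 0.0394, 0.4431]
ee_rot: [-3.141, -0.001, 0.14]
wrist_force: [-4.5, -2.0, -3.8]
width: 0.0303
finger_force: 30.0
```

Run:
```python
from h import *
o=telemetry.get_obs();p=np.array(o['tool_pos']);print(p,o['wrist_force'],o['width'])
e=np.array([np.cos(.14),np.sin(.14),0])
for H in ([.5524,.044,.1505],[.5555,.0437,.152]):
    v=p-[0,0,.18]-np.array(H);x=v@e;z=v[2];print(np.hypot(x,z),np.degrees(np.arctan2(z,-x)-np.arctan2(.038,.106)))
s=snap('scene','s5.png');sd=snap('side')
f=lambda i:cv2.resize(i,None,fx=2.6,fy=2.6,interpolation=cv2.INTER_CUBIC)
cv2.imwrite('pics/c5.png',cv2.cvtColor(np.hstack([f(s['image'][165:335,200:350]),f(sd['image'][80:250,230:380])]),cv2.COLOR_RGB2BGR))
```

```text
[0.53334542 0.03944195 0.44312697] [-4.50025464 -2.00046694 -3.8156351 ] 0.03027797509867903
0.11430331313448858 60.45295718087648
0.11338824432321452 58.81586853610239
```

View pics/c5.png

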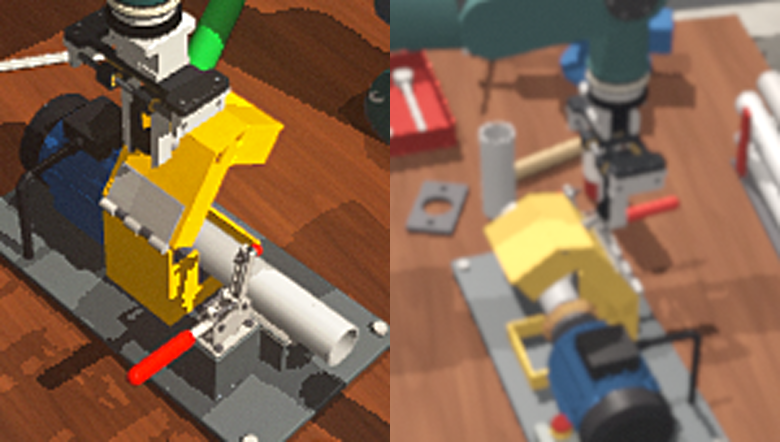

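Run:
```python
from h import *
s=np.load('pics/scene.npz')
e=np.array([np.cos(.14),np.sin(.14),0]);n=np.array([-e[1],e[0],0]);H=np.array([.554,.0438,.152])
def f(u,v):
    o,d=ray(s,200+u/2.6,165+v/2.6);X=o+d*((.058-(o-H)@n)/(d@n));return np.array([(X-H)@e,X[2]-H[2]])
a,b,c=f(172,248),f(235,142),f(283,126)
print(a,b,c)
for p,q in((a,b),((0,0),b)): d=b-np.array(p);print(np.degrees(np.arctan2(d[1],-d[0])))
```

```text
[-0.00133737  0.00279576] [-0.09694857  0.09790158] [-0.17690132  0.07022034]
44.84817370428391
45.28023189954274
```

Run:
```python
from h import *
e=np.array([np.cos(.14),np.sin(.14),0]);n=np.array([-e[1],e[0],0]);H=np.array([.554,.0438,.152])
P=[(0,0),(-.127,0),(-.158,-.03),(-.158,-.106)]
out=[]
for nm,(x0,y0),ys in(('scene',(215,180),.058),('side',(255,125),-.058)):
    s=np.load(f'pics/{nm}.npz');im=cv2.cvtColor(s['image'],cv2.COLOR_RGB2BGR)[y0:y0+110,x0:x0+100]
    im=cv2.resize(im,None,fx=4,fy=4,interpolation=cv2.INTER_CUBIC)
    for y in(ys,):
      for deg,col in((60,(255,0,0)),(52,(0,0,0))):
        a=np.radians(deg);c,q=np.cos(a),np.sin(a)
        pts=[]
        for x,z in P:
            X=H+e*(x*c+z*q)+n*y+np.array([0,0,-x*q+z*c]);pts.append((proj(s,X)-(x0,y0))*4)
        cv2.polylines(im,[np.int32(pts)],False,col,1)
    out.append(im)
cv2.imwrite('pics/c6.png',np.hstack(out))
```

```text
(no output)
```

View pics/c6.png

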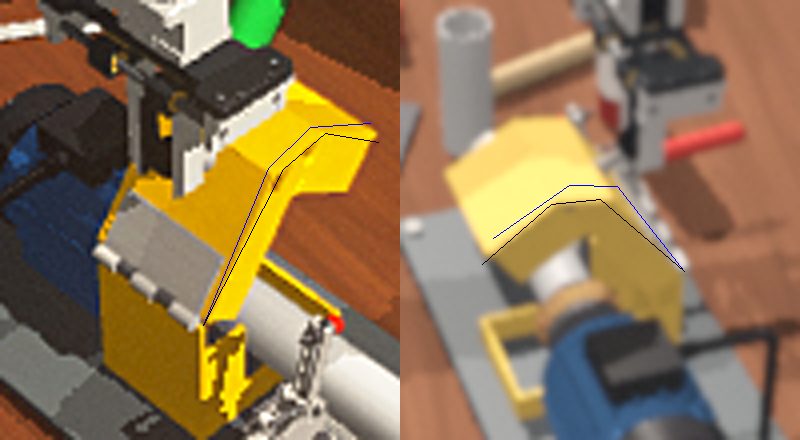

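Run:
```python
from h import *
e=np.array([np.cos(.14),np.sin(.14),0]);n=np.array([-e[1],e[0],0]);H=np.array([.554,.0438,.152])
for nm,ys in(('scene',.058),('side',-.058),('side',.058)):
    s=np.load(f'pics/{nm}.npz')
    for t,im in((0,cv2.imread(f'pics/{nm}0.png')),(1,cv2.cvtColor(s['image'],cv2.COLOR_RGB2BGR))):
        h=cv2.cvtColor(im,cv2.COLOR_BGR2HSV).astype(int)
        m=((abs(h[...,0]-25)<7)&(h[...,1]>(120 if nm=='scene' else 70))&(h[...,2]>90)).astype('uint8')
        m[:140]=0;m[300:]=0;m[:,:235]=0;m[:,345:]=0
        c=max(cv2.findContours(m,0,1)[0],key=cv2.contourArea)
        print(nm,ys,t)
        for u,v in cv2.approxPolyDP(c,2.0,True)[:,0]:
            o,d=ray(s,u,v);X=o+d*((ys-(o-H)@n)/(d@n));x,z=(X-H)@e,X[2]-H[2]
            print((int(u),int(v)),'x %.3f z %.3f r %.3f ang %.1f'%(x,z,np.hypot(x,z),np.degrees(np.arctan2(z,-x))))
```

```text
scene 0.058 0
(270, 221) x -0.016 z 0.146 r 0.147 ang 83.6
(240, 240) x 0.091 z 0.150 r 0.175 ang 121.1
(255, 233) x 0.039 z 0.139 r 0.144 ang 105.5
(277, 250) x -0.045 z 0.013 r 0.047 ang 16.2
(262, 263) x 0.015 z 0.005 r 0.016 ang 163.0
(240, 246) x 0.092 z 0.129 r 0.158 ang 125.3
(241, 270) x 0.093 z 0.038 r 0.100 ang 157.9
(264, 289) x 0.008 z -0.116 r 0.116 ang -94.0
(278, 280) x -0.052 z -0.125 r 0.135 ang -67.6
(275, 263) x -0.037 z -0.036 r 0.052 ang -44.3
(280, 256) x -0.058 z -0.022 r 0.062 ang -20.9
(287, 253) x -0.088 z -0.032 r 0.094 ang -19.9
(299, 263) x -0.146 z -0.122 r 0.190 ang -39.8
(302, 257) x -0.159 z -0.104 r 0.190 ang -33.1
(302, 241) x -0.154 z -0.028 r 0.156 ang -10.4
(283, 228) x -0.068 z 0.085 r 0.109 ang 51.6
(279, 229) x -0.051 z 0.092 r 0.106 ang 60.9
(279, 235) x -0.052 z 0.069 r 0.086 ang 52.9
(275, 235) x -0.036 z 0.080 r 0.087 ang 65.8
(275, 228) x -0.036 z 0.107 r 0.113 ang 71.6
scene 0.058 1
(289, 200) x -0.088 z 0.176 r 0.197 ang 63.4
(284, 208) x -0.069 z 0.159 r 0.173 ang 66.4
(269, 218) x -0.012 z 0.159 r 0.159 ang 85.5
(263, 228) x 0.010 z 0
[... 3054 characters left out ...]
x -0.004 z -0.140 r 0.140 ang -88.2
(323, 210) x 0.043 z -0.196 r 0.201 ang -102.4
(325, 208) x 0.051 z -0.188 r 0.194 ang -105.2
(325, 194) x 0.047 z -0.114 r 0.124 ang -112.5
(311, 196) x -0.009 z -0.108 r 0.109 ang -85.1
(301, 180) x -0.050 z -0.020 r 0.054 ang -21.3
side 0.058 1
(266, 168) x -0.179 z 0.069 r 0.191 ang 21.0
(276, 189) x -0.145 z -0.036 r 0.150 ang -13.9
(284, 195) x -0.115 z -0.073 r 0.137 ang -32.3
(301, 184) x -0.050 z -0.038 r 0.063 ang -37.7
(303, 194) x -0.041 z -0.089 r 0.098 ang -65.1
(324, 210) x 0.047 z -0.197 r 0.203 ang -103.4
(325, 193) x 0.047 z -0.109 r 0.119 ang -113.3
(297, 155) x -0.066 z 0.096 r 0.117 ang 55.6
(282, 155) x -0.120 z 0.110 r 0.163 ang 42.4
```

The hood's lower front corners give about 56° in both views, because the ball sits a few mm forward in the pads. I carry it on by 4°.

>>> apply_moves:
  moves:
    - [[0.05,0,-0.01,0,1],[0.1,0,-0.02,0,1],[0.15,0,-0.02,0,1],[0.15,0,-0.02,0,1],[0.15,0,-0.02,0,1]]

```text
time: 9.78
tool_pos: [0.5399, 0.0403, 0.4442]
ee_rot: [-3.141, -0.001, 0.14]
wrist_force: [-3.9, -1.7, -3.2]
width: 0.0305
finger_force: 30.0
```

```bash
cat > m.py <<'E'
from h import *
e=np.array([np.cos(.14),np.sin(.14),0]);n=np.array([-e[1],e[0],0]);H=np.array([.554,.0438,.152])
for nm in('scene','side'):
    s=snap(nm);im=cv2.cvtColor(s['image'],cv2.COLOR_RGB2BGR)
    h=cv2.cvtColor(im,cv2.COLOR_BGR2HSV).astype(int)
    m=((abs(h[...,0]-25)<7)&(h[...,1]>(120 if nm=='scene' else 70))&(h[...,2]>90)).astype('uint8')
    m[:140]=0;m[300:]=0;m[:,:235]=0;m[:,345:]=0
    c=max(cv2.findContours(m,0,1)[0],key=cv2.contourArea)
    for ys in ((.058,) if nm=='scene' else (.058,-.058)):
      for u,v in cv2.approxPolyDP(c,2.0,True)[:,0]:
        o,d=ray(s,u,v);X=o+d*((ys-(o-H)@n)/(d@n));x,z=(X-H)@e,X[2]-H[2];r=np.hypot(x,z)
        if .155<r<.2 and 0<np.arctan2(z,-x)<1: print(nm,ys,(int(u),int(v)),'r %.3f ang %.1f'%(r,np.degrees(np.arctan2(z,-x))))
E
python3 m.py
```

```text
scene 0.058 (307, 211) r 0.188 ang 27.1
side 0.058 (268, 164) r 0.191 ang 26.1
side 0.058 (284, 153) r 0.162 ang 45.8
side -0.058 (276, 185) r 0.198 ang 25.4
side -0.058 (284, 192) r 0.159 ang 17.2
```

>>> apply_moves:
  moves:
    - [[0,0,0,0,1],[0,0,0,0,1],[0,0,0,0,1],[0,0,0,0,1]]

```text
time: 10.38
tool_pos: [0.5398, 0.0403, 0.4442]
ee_rot: [-3.141, -0.001, 0.14]
wrist_force: [-4.6, -2.6, -2.9]
width: 0.0304
finger_force: 30.0
```

```bash
python3 m.py; python3 -c "
from h import *
print(ticket.close_job())"
```

```text
scene 0.058 (307, 211) r 0.188 ang 27.1
side 0.058 (268, 164) r 0.191 ang 26.1
side 0.058 (284, 153) r 0.162 ang 45.8
side -0.058 (276, 185) r 0.198 ang 25.4
the job is handed in; nothing more can be done
None
```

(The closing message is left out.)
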